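# Slide the tube rack down the analyser's loading lane

## Task

Push the blue tube rack along the metal deck, in between the two yellow guide rails and down the lane until it is fully home against the black end stop; neither the rack nor the robot may touch either rail. Only push the rack, never lift or tip it. Then, with the rack home, press the green start button on the white console, let go of it, and leave the other things on the bench undisturbed.

Things in the scene. Friction and masses are not known exactly. Their poses are not given: they have to be found in the camera images.
- rack: loose blue tube rack, 0.2 to 0.45 kg, 127 long (x) x 85 wide (y), body 48 high; tube caps (fixed to it) rise to 61. Origin: centre of its underside. Its +x end goes into the lane first. It starts on the apron, its nose 35 to 75 before the mouth, up to 18 off the centre line and 0.16 rad askew, and slides flat on the deck.
- rack_nose (a point): middle of the rack's leading (+x) face at its underside, 63.5 ahead of the rack's origin
- lane: fixed aluminium deck 475 long (its x, -235 to +240) x 160 wide, top at z = 6. Origin at bench level on the centre line, at the lane's mouth (green line). +x: direction to push, y: left of it. x -235 to 0: open apron; 0 to 220: between the rails; at 220 the face of the black end stop (125 wide, 40 above the deck). Its yaw varies.
- lane_mouth (a point): centre of the lane mouth on the deck's top, where the rails begin (lane x = 0)
- lane_stop (a point): centre of the end stop's face at the deck's top (lane x = 220); axes as the lane's. The rack is home when its nose is here.
- rail_left: fixed yellow guide rail at the lane's +y side, 220 long x 10 wide x 18 high above the deck (top at z = 24). Origin: centre of its underside, at lane x = 110, y = +57.5. The gap between the rails is 105, so the 85 rack has 10 clear on each side.
- rail_right: fixed yellow guide rail at the lane's -y side, as the left one, at lane y = -57.5
- console: fixed white console, 75 (x) x 85 (y) x 30 high, origin at the centre of its underside, carrying the green start button in a black housing
- start_button_top (a point): centre of the green push button's top face (round, 30 across), 52 above the bench when released and 12 to the -x side of the console centre; pressed straight down
- start_button (a joint): travel of the start button, m: 0 released, 0.006 fully down; springs back; fully down takes 5 N. It counts as pressed beyond 0.004.
- vial_a: loose amber vial with black cap, 28 across, 58 high, standing on the bench beside the deck, on the lane's +y side; origin at the centre of its underside
- vial_b: same kind of amber vial, on the lane's -y side
- jar: loose white jar with red cap, 72 across, 130 high, at the back; origin at the centre of its underside
- bottle: loose clear bottle with blue cap, 66 across, 120 high, at the back; origin at the centre of its underside
- spare_rack: loose orange tube rack of the same size as the blue one, not to be moved; origin at the centre of its underside
- beaker: loose glass beaker, 70 across, 80 high; origin at the centre of its underside
- marker: loose marker pen lying on the bench, 140 long (its x) x 15 x 13; origin on its underside near its middle
Not all that is in view belongs to the job. Of the things shaped like the rack, the blue one is meant.

How it is judged:
By the outcome, as a careful person would: the job done as asked, in the order asked, and still so for the second after the job is handed in, with the robot touching nothing.
It also fails if it takes over 72 s, if anything falls off the work surface, if the arm or the gripper's body presses on something with over 40 N, if the wrist force passes 120 N, or if a joint passes its speed limit or range.

## Robot

A 6-joint arm with a two-finger parallel gripper is mounted at the origin on the work surface. World frame = base frame: x ahead of the robot, y to its left, z up, the work surface at z = 0. Lengths are in m, angles in degrees, forces in N, time in s.
With the tool pointing down it reaches from about 0.25 to 0.725 m from the base axis. Payload 9.7 kg.
Tool frame: the origin (TCP) lies at the very end of the fingers, on their centre line; the grasp point (between the pads) lies 19 mm behind it (bot.hold_point_z is the distance from the TCP to the grasp point, in m); z points along the fingers, y is the line along which they close (so a half turn about z gives the same grasp; the last joint's range is limited). The gripper opens to 85 mm and grips with 20 to 120 N. Pads are 22 mm wide; open, the fingers measure 114 mm over their backs; the gripper's body (76 mm by 85 mm) begins 54 mm behind the grasp point. The pads swing forward as they close: fully open they stand 13 mm farther back than shut.
Start: joints at [-76.089, 4.979, 10.078, 95.1, 0, 90], TCP at [0.132, -0.534, 0.231] pointing down, gripper open.
Joint ranges: [-179.16, 179.16], [-48.56, 103.87], [-65.8, 70.77], [-126.05, 130.52], [-82.76, 87.17], [-180, 180]. Speed limits (degrees/s): [127.2, 127.2, 147.25, 180, 180, 180].

## Interface

Orientations are given as [roll, pitch, yaw] about the fixed x, y, z axes, in that order (R = Rz(yaw) Ry(pitch) Rx(roll)).
In Python, from workcell import bot gives the robot as it stands.
- The arm moves only by the tool play_rows, never from a script. Its argument "targets" is a list of rows, each an object with "grip": the closure in counts, from 0 (fully open) to 255 (shut); "linear": the shift along the world's x, y, z in cm, a list of three; "delta_rot": the turn, a rotation vector about the world's x, y, z in rad, a list of three. A call has 1 to 10 rows; each row is the pose to reach, as a shift and turn from the pose commanded when the call began; what a row does not reach only later rows make up. A row lasts 1/10 s, in which the tool goes at most 50 mm and 8.59 degrees, less where a joint would pass 70% of its speed; a pose out of reach is approached as far as the arm can. A call with a gripper value outside its range is refused whole. The fingers move at their own pace and stop on an object; "force" is the grip in N (left out, the last holds). Time passes only in rows, so rows that repeat a pose let the fingers close. It gives the time, the measured TCP pose, the force, the opening and the grip force at its end, in the units of the state.
- bot.get_obs(): the state, without advancing time (a new reading comes with each control period).
- bot.camera(name): name is "scene" or "top" or "wrist"; returns a dict with "color" (480x640x3 uint8, red, green, blue), "range_z" (480x640 float32, m along the optical axis (not along the pixel's ray), 0 where there is no reading), "fov_y" (degrees; the focal length in pixels is half the picture's height over the tangent of half this angle, whatever the lens; pixels are square), "cx", "cy" (the principal point, pixels), "world_to_cam" (4x4, takes a point from world to camera coordinates). Camera axes: x right, y up, looking along -z (the intrinsics and any distortion apply to the point x, -y, -z); pixel columns grow to the right and rows downward; lengths in m; the calibration is good to about 2 mm. The wrist camera is an equidistant fisheye: a pixel r from the principal point sees the ray r / f radians off the axis. A picture is of the moment at which its call begins.
- bot.job_done(): hands the job in; it is judged then, once.
Trained networks look in a picture, given as the dict that the camera call returned (one of the last four; its "shot" number tells which), for a name from the list of things; names that differ only in an ending like _2 or _b are one class to them, and where a whole thing is asked for, a point or a joint stands for the part that bears it (a point fixed in the world has none). Each returns a list of dicts, best first, with "conf" (0 to 1); they miss things now and then, are a little off and sometimes report something else, mostly with a low value. They report only what shows in the picture. A call takes as long as a camera call. They do not tell look-alikes from the thing itself.
- bot.search_frame(picture, target): "box" ([left, top, right, bottom] in pixels, round what is visible of it).
- bot.trace(picture, target): "pixels" (480x640 bool, what is visible of it) and "box" ([left, top, right, bottom] in pixels, round what is visible of it).
- bot.pinpoint(picture, target): "pixel" ([column, row] in pixels: a listed point, or the origin of a listed thing).
The state is a dict: "time": time; "q": joint angles; "qd": joint speeds; "joint_efforts": joint torques, N m; "ee_pos": TCP position; "tcp_rot": TCP orientation; "wrist_force": force on the tool from outside, world axes, zero at the start; "torque": the same for the moment, N m; "opening": finger opening in m; "grasp_force": force on a finger pad.
Only numpy, scipy, OpenCV 4.12 (cv2) and the standard library are available. Lean on these libraries where they do the work, as an engineer would, in place of code of your own. Each camera call takes 0.05 s, during which the arm holds its last target. There are 200 camera calls.

## Working session

There is one attempt and no reset: what is moved stays moved. The work goes in short steps, Python scripts to look and compute and a tool call to move; the robot and the scene stay as the last step left them, time stands still between calls to the robot, and variables do not carry over. Pictures are saved under pics/ and viewed, at most 10 in all, crops included, and the job is handed in when it is done.

Besides the shell and the picture viewer there is one more tool, called after "Call:" as name(argument=value, ...) on one line, values as JSON. play_rows: Moves the arm, as the interface text tells. Its arguments: {"type":"object","properties":{"targets":{"type":"array","items":{"type":"object","properties":{"grip":{"type":"number"},"linear":{"type":"array","items":{"type":"number"}},"delta_rot":{"type":"array","items":{"type":"number"}}}}},"force":{"type":"number"}},"required":["targets"]}

```bash
mkdir -p pics; cat > h.py <<'E'
import numpy as np, cv2
from workcell import bot
def px2w(p,u,v,d=None,z=None):
    f=240/np.tan(np.radians(p["fov_y"]/2)); T=np.linalg.inv(p["world_to_cam"])
    r=np.array([(u-p["cx"])/f,-(v-p["cy"])/f,-1.0]); o=T[:3,3]; R=T[:3,:3]@r
    s=d if z is None else (z-o[2])/R[2]
    return o+s*R
def save(p,n): cv2.imwrite("pics/"+n,cv2.cvtColor(p["color"],cv2.COLOR_RGB2BGR))
E
python3 - <<'E'
from h import *
for n in("top","scene"):
    p=bot.camera(n); save(p,n+"1.png"); print(n,p["fov_y"],np.linalg.inv(p["world_to_cam"])[:3,3].round(3))
    zs=dict(rack=.006,rack_nose=.006,lane_mouth=.006,lane_stop=.006,rail_left=.006,rail_right=.006,start_button_top=.052,console=0,vial_a=0,beaker=0,marker=0,jar=0,bottle=0,spare_rack=0)
    for t,z in zs.items():
        print(t,[(np.round(k["pixel"]),round(k["conf"],2),px2w(p,*k["pixel"],z=z).round(3)) for k in bot.pinpoint(p,t)[:3]])
print(bot.get_obs())
E
```

```text
top 48.009770534973136 [ 0.333 -0.034  1.669]
rack [(array([388., 225.]), 0.94, array([ 0.583, -0.206,  0.006])), (array([369., 312.]), 0.67, array([ 0.314, -0.14 ,  0.006]))]
rack_nose [(array([381., 291.]), 0.89, array([ 0.378, -0.179,  0.006])), (array([366., 233.]), 0.81, array([ 0.559, -0.138,  0.006])), (array([346., 239.]), 0.36, array([ 0.54 , -0.073,  0.006]))]
lane_mouth [(array([347., 237.]), 0.74, array([ 0.549, -0.078,  0.006])), (array([310., 222.]), 0.26, array([0.596, 0.037, 0.006]))]
lane_stop [(array([278., 242.]), 0.83, array([0.536, 0.137, 0.006]))]
rail_left []
rail_right [(array([308., 222.]), 0.59, array([0.599, 0.042, 0.006])), (array([483., 249.]), 0.48, array([ 0.504, -0.496,  0.006])), (array([176., 200.]), 0.45, array([0.674, 0.46 , 0.006]))]
start_button_top [(array([206., 252.]), 0.65, array([0.505, 0.352, 0.052])), (array([214., 247.]), 0.19, array([0.518, 0.326, 0.052]))]
console [(array([213., 247.]), 0.78, array([0.525, 0.341, 0.   ]))]
vial_a [(array([328., 285.]), 0.46, array([ 0.401, -0.016,  0.   ])), (array([331., 193.]), 0.42, array([ 0.689, -0
[... 2139 characters left out ...]
 0.56 , -0.224,  0.   ]))]
{'time': 1.5, 'q': array([-7.60887506e+01,  4.97982701e+00,  1.00776469e+01,  9.51015463e+01,
        2.12623324e-03,  9.00020492e+01]), 'qd': array([-0.0179021 ,  0.02042378, -0.10840238,  0.02062541,  0.00845656,
       -0.03097657]), 'joint_efforts': array([-9.45547654e-04, -5.20091593e+01,  4.64860189e+01,  1.46640774e-03,
       -9.41206827e-05, -1.49215867e-05]), 'ee_pos': array([ 0.13223546, -0.53384519,  0.23127016]), 'tcp_rot': array([-1.79996273e+02, -2.12609996e-03,  1.39092001e+01]), 'wrist_force': array([ 0.08506361, -0.07523569, -0.23412421]), 'torque': array([ 0.00553433,  0.00794121, -0.01267319]), 'grasp_force': 0.0, 'opening': 0.08544233722840404}
```

View pics/top1.png

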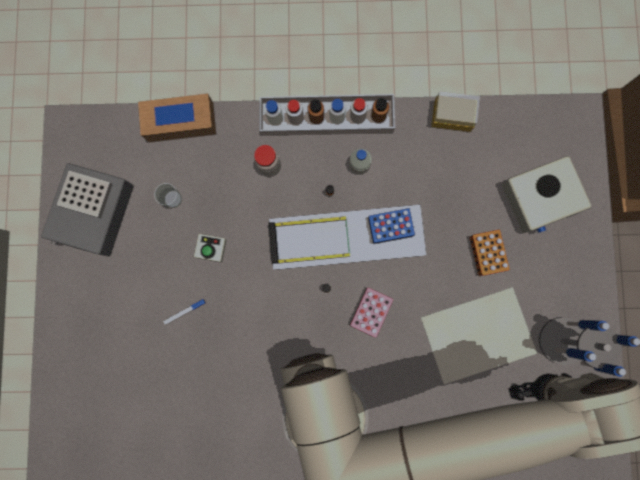

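View pics/scene1.png

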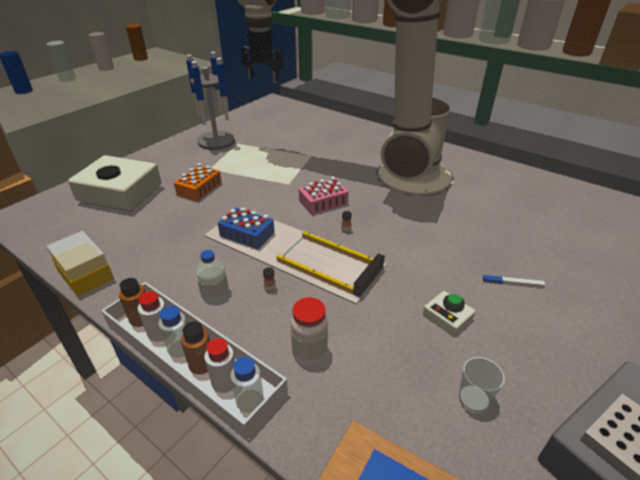

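Blue rack (the target) is at top (391,225) / scene (246,228). Look-alikes: orange spare (490,252) and pink rack (371,312). The lane runs toward world +y, with the stop at (274,242) and the button at (207,250). I'll fit the rack and rails from the top camera and make a crop.

```bash
cat >> h.py <<'E'
def cloud(p):
    v,u=np.mgrid[:480,:640]; f=240/np.tan(np.radians(p["fov_y"]/2)); x=(u-p["cx"])/f; y=(v-p["cy"])/f
    d=p["range_z"]
    if p.get("shot_name")=="wrist" or p["fov_y"]>75:
        r=np.hypot(x,y)+1e-9; k=np.tan(np.minimum(r,1.4))/r; x=x*k; y=y*k
    T=np.linalg.inv(p["world_to_cam"])
    c=np.stack([x*d,-y*d,-d],-1)@T[:3,:3].T+T[:3,3]; c[d<=0]=np.nan
    return c
def measure(p,reg=None):
    c=cloud(p); hsv=cv2.cvtColor(p["color"],cv2.COLOR_RGB2HSV); H,S,V=[hsv[...,i].astype(int) for i in range(3)]
    X,Y,Z=c[...,0],c[...,1],c[...,2]
    reg=(X>.44)&(X<.68)&(Y>-.33)&(Y<.2)
    yel=reg&(H>20)&(H<33)&(S>120)&(V>90)&(Z>.012)&(Z<.034)
    P=c[yel][:,:2]; out={}
    m=P[:,0].mean()
    # split in two rails by line offset
    dirn=np.array([-.06,1.]); dirn/=np.linalg.norm(dirn)
    for _ in range(4):
        n=np.array([-dirn[1],dirn[0]]); s=P@n; mid=(np.percentile(s,3)+np.percentile(s,97))/2
        L=[P[s>mid],P[s<=mid]]; ds=[]
        for Q in L:
            a=cv2.fitLine(Q.astype(np.float32),cv2.DIST_HUBER,0,.001,.001).ravel(); d=a[:2]*np.sign(a[1]); ds.append(d)
        dirn=np.mean(ds,0); dirn/=np.linalg.norm(dirn)
    n=np.array([-dirn[1],dirn[0]])
    sl,sr=[np.median(Q@n) for Q in L]
    t=P@dirn; print("rails yaw",[np.degrees(np.arctan2(d[1],d[0])).round(2) for d in ds],"gap c-c",round(sl-sr,4),"t range",np.percentile(t,[1,99]).round(4),"z",np.median(c[yel][:,2]).round(4),len(P))
    t0=np.percentile(t,99)-.22; t0b=np.percentile(t,1)
    org=dirn*(t0+t0b)/2+n*(sl+sr)/2
    blue=reg&(H>100)&(H<125)&(S>110)&(Z>.04)&(Z<.08)
    top=reg&(Z>.044)&(Z<.075)&(cv2.dilate(blue.astype(np.uint8),np.ones((5,5)))>0)
    Q=(c[top][:,:2]).astype(np.float32); (cx,cy),(w,h),a=cv2.minAreaRect(Q)
    b=cv2.boxPoints(((cx,cy),(w,h),a)); e=b[1]-b[0] if np.linalg.norm(b[1]-b[0])>np.linalg.norm(b[2]-b[1]) else b[2]-b[1]
    e*=np.sign(e[1]); yaw=np.arctan2(e[1],e[0]); ly=np.arctan2(dirn[1],dirn[0])
    r=np.array([cx,cy])-org
    print("lane org",org.round(4),"yaw",np.degrees(ly).round(2)); print("rack",np.round([cx,cy],4),"size",round(w,4),round(h,4),"yaw",np.degrees(yaw).round(2),"lane xy",(r@dirn).round(4),(r@n).round(4),"rel yaw",np.degrees(yaw-ly).round(2))
    return org,dirn,n
E
python3 - <<'E'
from h import *
p=bot.camera("top"); measure(p)
cv2.imwrite("pics/crop1.png",cv2.resize(cv2.cvtColor(p["color"][180:340,250:530],cv2.COLOR_RGB2BGR),None,fx=2.8,fy=2.8))
w=bot.camera("wrist");print(w["fov_y"],w["world_to_cam"].round(3))
E
```

```text
rails yaw [np.float32(94.31), np.float32(94.4)] gap c-c 0.1146 t range [-0.1151  0.0966] z 0.0236 262
lane org [ 0.5487 -0.0778] yaw 94.35
rack [ 0.5763 -0.2108] size 0.0867 0.1278 yaw 99.86 lane xy -0.1347 -0.0174 rel yaw 5.51
65.70646984690485 [[ 0.241 -0.971 -0.    -0.55 ]
 [ 0.927  0.23  -0.297  0.041]
 [ 0.289  0.071  0.955 -0.38 ]
 [ 0.     0.     0.     1.   ]]
```

View pics/crop1.png

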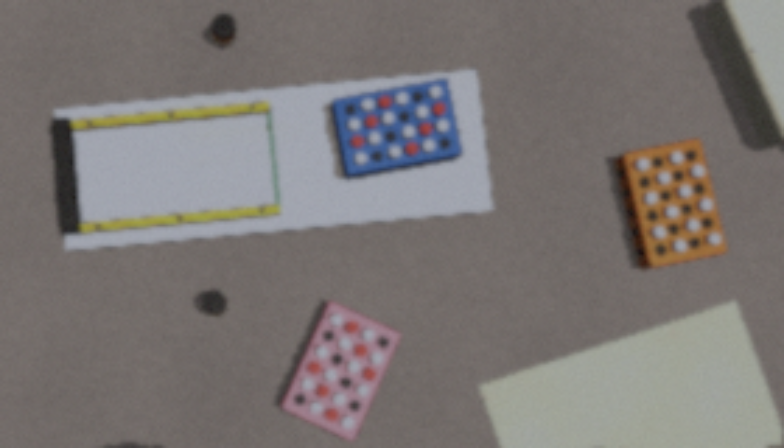

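Rack: lane (-135,-17) mm, skewed +5.5°. The sizes come out at 128x87 mm and the rail spacing at 114.6 mm, which match the given figures. Plan: square and centre the rack on the apron by pushing its far side with both open fingers, then push it from behind.

Call:
play_rows(targets=[{"grip":0,"linear":[52.35,32.9,-3],"delta_rot":[0,0,-0.1668]},{"grip":0,"linear":[52.35,32.9,-3],"delta_rot":[0,0,-0.1668]},{"grip":0,"linear":[52.35,32.9,-3],"delta_rot":[0,0,-0.1668]},{"grip":0,"linear":[52.35,32.9,-3],"delta_rot":[0,0,-0.1668]},{"grip":0,"linear":[52.35,32.9,-3],"delta_rot":[0,0,-0.1668]},{"grip":0,"linear":[52.35,32.9,-3],"delta_rot":[0,0,-0.1668]},{"grip":0,"linear":[52.35,32.9,-3],"delta_rot":[0,0,-0.1668]},{"grip":0,"linear":[52.35,32.9,-3],"delta_rot":[0,0,-0.1668]},{"grip":0,"linear":[52.35,32.9,-3],"delta_rot":[0,0,-0.1668]},{"grip":0,"linear":[52.35,32.9,-3],"delta_rot":[0,0,-0.1668]}])

```text
time: 2.6
ee_pos: [0.5534, -0.2687, 0.2073]
tcp_rot: [180.0, -0.0, 4.4]
wrist_force: [0.2, -0.7, 0.1]
opening: 0.0853
grasp_force: 0.0
```

Call:
play_rows(targets=[{"grip":0,"linear":[9.5,5.9,-0.7],"delta_rot":[0,0,0]},{"grip":0,"linear":[9.5,5.9,-0.7],"delta_rot":[0,0,0]},{"grip":0,"linear":[9.5,5.9,-0.7],"delta_rot":[0,0,0]},{"grip":0,"linear":[9.5,5.9,-0.7],"delta_rot":[0,0,0]},{"grip":0,"linear":[9.5,5.9,-0.7],"delta_rot":[0,0,0]}])

```text
time: 3.1
ee_pos: [0.6463, -0.2116, 0.2002]
tcp_rot: [180.0, 0.0, 4.4]
wrist_force: [-0.7, -1.0, 0.7]
opening: 0.0853
grasp_force: 0.0
```

```bash
python3 - <<'E'
from h import *
o=bot.get_obs(); print(o["ee_pos"],o["tcp_rot"],o["q"].round(1))
E
```

```text
[ 0.64631916 -0.21162218  0.20021434] [1.79992054e+02 3.14240800e-02 4.35371041e+00] [-18.1  23.4  28.8  95.3  -0.  157.5]
```

Call:
play_rows(targets=[{"grip":0,"linear":[0.8,0.6,-3]},{"grip":0,"linear":[0.8,0.6,-7]},{"grip":0,"linear":[0.8,0.6,-11]},{"grip":0,"linear":[0.8,0.6,-14]},{"grip":0,"linear":[0.8,0.6,-16]},{"grip":0,"linear":[0.8,0.6,-17.5]},{"grip":0,"linear":[0.8,0.6,-18.5]},{"grip":0,"linear":[0.8,0.6,-18.5]}])

```text
validation failed for argument at $.ta...
```

```bash
python3 - <<'E'
from h import *
s=bot.camera("scene"); cv2.imwrite("pics/c2.png",cv2.resize(cv2.cvtColor(s["color"][120:320,150:400],cv2.COLOR_RGB2BGR),None,fx=3,fy=3))
o=bot.get_obs(); print(o["ee_pos"],o["tcp_rot"],o["q"].round(1),o["wrist_force"])
E
```

```text
[ 0.64599948 -0.2120755   0.20066396] [ 1.79982914e+02 -6.15204716e-04  4.30210291e+00] [-18.2  23.4  28.7  95.3  -0.  157.5] [-0.43289293 -0.64765112  0.50047228]
```

View pics/c2.png

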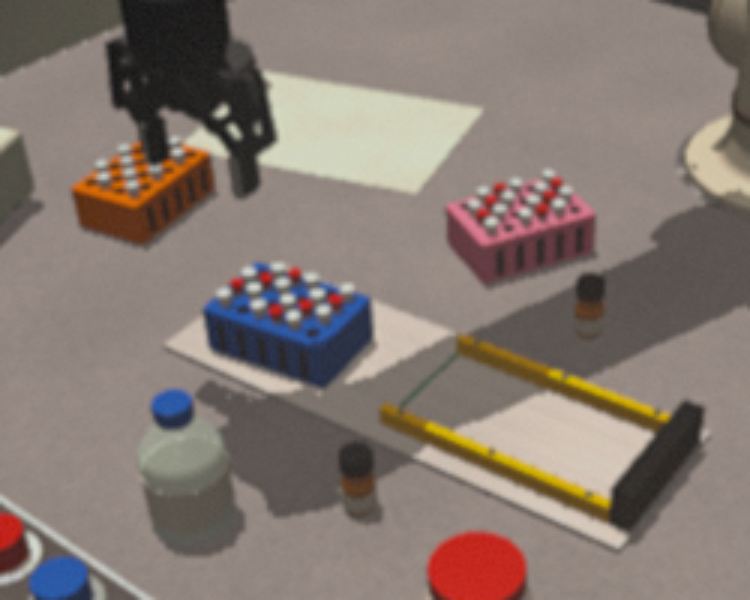

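The call was refused because delta_rot was missing, so the gripper is still at 0.20 m over the rack area. Sending it again in full; the bottle at (175,480) is well clear.

Call:
play_rows(targets=[{"grip":0,"linear":[0.9,0.7,-3],"delta_rot":[0,0,0]},{"grip":0,"linear":[0.9,0.7,-7],"delta_rot":[0,0,0]},{"grip":0,"linear":[0.9,0.7,-11],"delta_rot":[0,0,0]},{"grip":0,"linear":[0.9,0.7,-14],"delta_rot":[0,0,0]},{"grip":0,"linear":[0.9,0.7,-16],"delta_rot":[0,0,0]},{"grip":0,"linear":[0.9,0.7,-17.5],"delta_rot":[0,0,0]},{"grip":0,"linear":[0.9,0.7,-18.5],"delta_rot":[0,0,0]},{"grip":0,"linear":[0.9,0.7,-18.5],"delta_rot":[0,0,0]}])

```text
time: 3.95
ee_pos: [0.6551, -0.2047, 0.0146]
tcp_rot: [-180.0, 0.1, 4.3]
wrist_force: [-0.3, -0.5, 0.7]
opening: 0.0854
grasp_force: 0.0
```

Call:
play_rows(targets=[{"grip":0,"linear":[-0.7,-0.05,0],"delta_rot":[0,0,0]},{"grip":0,"linear":[-1.4,-0.1,0],"delta_rot":[0,0,0]},{"grip":0,"linear":[-2.0,-0.15,0],"delta_rot":[0,0,0]},{"grip":0,"linear":[-2.5,-0.19,0],"delta_rot":[0,0,0]},{"grip":0,"linear":[-3.0,-0.23,0],"delta_rot":[0,0,0]},{"grip":0,"linear":[-3.4,-0.26,0],"delta_rot":[0,0,0]},{"grip":0,"linear":[-3.8,-0.29,0],"delta_rot":[0,0,0]},{"grip":0,"linear":[-4.1,-0.31,0],"delta_rot":[0,0,0]},{"grip":0,"linear":[-4.3,-0.33,0],"delta_rot":[0,0,0]},{"grip":0,"linear":[-4.3,-0.33,0],"delta_rot":[0,0,0]}])

```text
time: 4.95
ee_pos: [0.6125, -0.2075, 0.0152]
tcp_rot: [-180.0, 0.0, 4.4]
wrist_force: [0.2, 0.8, 0.5]
opening: 0.0852
grasp_force: 0.4
```

Call:
play_rows(targets=[{"grip":0,"linear":[1,0.08,0],"delta_rot":[0,0,0]},{"grip":0,"linear":[2,0.15,0],"delta_rot":[0,0,0]},{"grip":0,"linear":[2,0.15,4],"delta_rot":[0,0,0]},{"grip":0,"linear":[2,0.15,8],"delta_rot":[0,0,0]},{"grip":40,"linear":[2,0.15,12],"delta_rot":[0,0,0]},{"grip":80,"linear":[0,-3,14],"delta_rot":[0,0,0.15]},{"grip":80,"linear":[-2,-7,14],"delta_rot":[0,0,0.3]},{"grip":80,"linear":[-4.6,-10.5,14],"delta_rot":[0,0,0.45]},{"grip":80,"linear":[-4.6,-14,14],"delta_rot":[0,0,0.6]},{"grip":80,"linear":[-4.6,-14,14],"delta_rot":[0,0,0.75]}])

```text
time: 5.95
ee_pos: [0.5662, -0.3514, 0.1544]
tcp_rot: [-180.0, 0.0, 47.5]
wrist_force: [-0.5, 1.4, 0.2]
opening: 0.0587
grasp_force: 0.0
```

Call:
play_rows(targets=[{"grip":80,"linear":[0,0,0],"delta_rot":[0,0,0.15]},{"grip":80,"linear":[0,0,0],"delta_rot":[0,0,0.3]},{"grip":80,"linear":[0,0,0],"delta_rot":[0,0,0.45]},{"grip":80,"linear":[0,0,0],"delta_rot":[0,0,0.6]},{"grip":80,"linear":[0,0,0],"delta_rot":[0,0,0.75]},{"grip":80,"linear":[0,0,0],"delta_rot":[0,0,0.82]},{"grip":80,"linear":[0,0,0],"delta_rot":[0,0,0.82]}])

```text
time: 6.65
ee_pos: [0.5675, -0.3475, 0.1547]
tcp_rot: [-180.0, -0.0, 94.4]
wrist_force: [0.6, 0.1, -0.4]
opening: 0.0586
grasp_force: 0.0
```

```bash
python3 - <<'E'
from h import *
o=bot.get_obs(); print(o["ee_pos"],o["tcp_rot"],o["q"].round(1),o["opening"])
t=bot.camera("top"); 
cv2.imwrite("pics/c3.png",cv2.resize(cv2.cvtColor(t["color"][180:340,250:530],cv2.COLOR_RGB2BGR),None,fx=2.8,fy=2.8)); measure(t)
E
```

```text
[ 0.56745733 -0.34748906  0.15473032] [-1.79966913e+02 -2.27171806e-02  9.43736611e+01] [-31.5  20.4  19.8  89.4  -0.   54.1] 0.05859426354966626
rails yaw [np.float32(94.05), np.float32(94.28)] gap c-c 0.1142 t range [-0.1129  0.0991] z 0.0236 265
lane org [ 0.5481 -0.0773] yaw 94.16
rack [ 0.5597 -0.2084] size 0.0862 0.1273 yaw 94.37 lane xy -0.1316 -0.0021 rel yaw 0.2
```

View pics/c3.png

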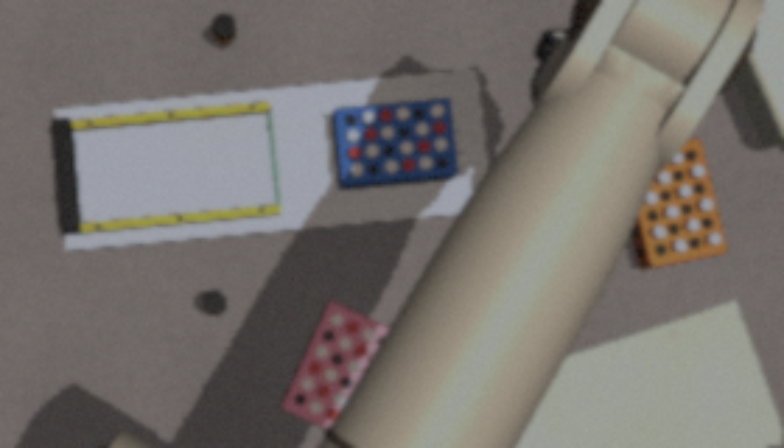

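The rack is now squared: lane y is about -2 mm and the skew about 0.2°. In the picture the deck, rails and vials are unchanged. Lowering behind it with the fingers narrower.

Call:
play_rows(targets=[{"grip":130,"linear":[0.2,0,-4],"delta_rot":[0,0,0]},{"grip":130,"linear":[0.2,0,-8],"delta_rot":[0,0,0]},{"grip":130,"linear":[0.2,0,-11],"delta_rot":[0,0,0]},{"grip":130,"linear":[0.2,0,-12.9],"delta_rot":[0,0,0]},{"grip":130,"linear":[0.1,1.5,-12.9],"delta_rot":[0,0,0]},{"grip":130,"linear":[0,3,-12.9],"delta_rot":[0,0,0]},{"grip":130,"linear":[-0.1,4.5,-12.9],"delta_rot":[0,0,0]},{"grip":130,"linear":[-0.15,5.2,-12.9],"delta_rot":[0,0,0]}])

```text
time: 7.5
ee_pos: [0.5661, -0.2938, 0.0281]
tcp_rot: [179.9, 0.1, 94.4]
wrist_force: [0.4, -0.7, 0.7]
opening: 0.0419
grasp_force: 0.0
```

Call:
play_rows(targets=[{"grip":130,"linear":[-0.05,0.7,0],"delta_rot":[0,0,0]},{"grip":130,"linear":[-0.1,1.4,0],"delta_rot":[0,0,0]},{"grip":130,"linear":[-0.16,2.1,0],"delta_rot":[0,0,0]},{"grip":130,"linear":[-0.22,2.9,0],"delta_rot":[0,0,0]},{"grip":130,"linear":[-0.28,3.7,0],"delta_rot":[0,0,0]},{"grip":130,"linear":[-0.34,4.5,0],"delta_rot":[0,0,0]},{"grip":130,"linear":[-0.4,5.3,0],"delta_rot":[0,0,0]},{"grip":130,"linear":[-0.46,6.0,0],"delta_rot":[0,0,0]},{"grip":130,"linear":[-0.5,6.5,0],"delta_rot":[0,0,0]},{"grip":130,"linear":[-0.5,6.5,0],"delta_rot":[0,0,0]}])

```text
time: 8.5
ee_pos: [0.5601, -0.2295, 0.026]
tcp_rot: [-180.0, -0.0, 94.4]
wrist_force: [0.4, -0.4, -0.1]
opening: 0.0421
grasp_force: 0.0
```

```bash
python3 - <<'E'
from h import *
o=bot.get_obs(); print(o["ee_pos"],o["tcp_rot"],o["opening"])
t=bot.camera("top"); 
cv2.imwrite("pics/c4.png",cv2.resize(cv2.cvtColor(t["color"][180:340,250:530],cv2.COLOR_RGB2BGR),None,fx=2.8,fy=2.8)); measure(t)
E
```

```text
[ 0.56014685 -0.22952356  0.02604179] [-1.79977215e+02 -4.86670889e-02  9.43538415e+01] 0.04213866413761347
rails yaw [np.float32(94.0), np.float32(94.52)] gap c-c 0.1143 t range [-0.1109  0.0985] z 0.0235 257
lane org [ 0.5483 -0.0756] yaw 94.26
rack [ 0.5544 -0.1451] size 0.0856 0.1089 yaw 94.3 lane xy -0.0698 -0.001 rel yaw 0.04
```

View pics/c4.png

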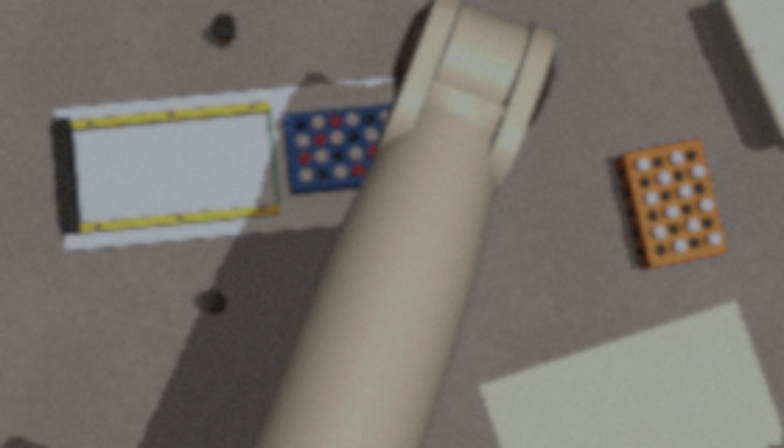

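The rack's nose is just short of the mouth at (285,155), and it is centred within 1 mm and straight. Pushing on.

Call:
play_rows(targets=[{"grip":130,"linear":[-0.06,0.8,0],"delta_rot":[0,0,0]},{"grip":130,"linear":[-0.13,1.7,0],"delta_rot":[0,0,0]},{"grip":130,"linear":[-0.2,2.7,0],"delta_rot":[0,0,0]},{"grip":130,"linear":[-0.28,3.8,0],"delta_rot":[0,0,0]},{"grip":130,"linear":[-0.36,4.9,0],"delta_rot":[0,0,0]},{"grip":130,"linear":[-0.45,6.0,0],"delta_rot":[0,0,0]},{"grip":130,"linear":[-0.53,7.1,0],"delta_rot":[0,0,0]},{"grip":130,"linear":[-0.6,8.1,0],"delta_rot":[0,0,0]},{"grip":130,"linear":[-0.67,9.0,0],"delta_rot":[0,0,0]},{"grip":130,"linear":[-0.71,9.6,0],"delta_rot":[0,0,0]}])

```text
time: 9.55
ee_pos: [0.5532, -0.1336, 0.0263]
tcp_rot: [180.0, -0.0, 94.3]
wrist_force: [-0.3, -1.4, -1.5]
opening: 0.0421
grasp_force: 0.7
```

```bash
python3 - <<'E'
from h import *
o=bot.get_obs(); print(o["ee_pos"],o["tcp_rot"],o["wrist_force"])
t=bot.camera("top"); measure(t)
E
```

```text
[ 0.55318808 -0.13362703  0.02630016] [ 1.79997658e+02 -5.64242705e-04  9.43324529e+01] [-0.26444737 -1.43451243 -1.46029408]
rails yaw [np.float32(93.63), np.float32(94.8)] gap c-c 0.1142 t range [-0.0452  0.1003] z 0.0239 163
lane org [ 0.5457 -0.0424] yaw 94.22
rack [ 0.547  -0.0418] size 0.0858 0.0932 yaw 93.52 lane xy 0.0005 -0.0013 rel yaw -0.69
```

Call:
play_rows(targets=[{"grip":130,"linear":[-0.06,0.8,0],"delta_rot":[0,0,0]},{"grip":130,"linear":[-0.13,1.8,0],"delta_rot":[0,0,0]},{"grip":130,"linear":[-0.21,2.9,0],"delta_rot":[0,0,0]},{"grip":130,"linear":[-0.3,4.0,0],"delta_rot":[0,0,0]},{"grip":130,"linear":[-0.38,5.1,0],"delta_rot":[0,0,0]},{"grip":130,"linear":[-0.46,6.2,0],"delta_rot":[0,0,0]},{"grip":130,"linear":[-0.54,7.3,0],"delta_rot":[0,0,0]},{"grip":130,"linear":[-0.62,8.4,0],"delta_rot":[0,0,0]},{"grip":130,"linear":[-0.7,9.4,0],"delta_rot":[0,0,0]},{"grip":130,"linear":[-0.76,10.2,0],"delta_rot":[0,0,0]}])

```text
time: 10.6
ee_pos: [0.5456, -0.0316, 0.0263]
tcp_rot: [180.0, 0.0, 94.3]
wrist_force: [0.7, -1.9, 2.1]
opening: 0.0418
grasp_force: 1.2
```

```bash
python3 - <<'E'
from h import *
o=bot.get_obs(); print(o["ee_pos"],o["tcp_rot"],o["wrist_force"])
s=bot.camera("scene"); cv2.imwrite("pics/c5.png",cv2.resize(cv2.cvtColor(s["color"][180:320,220:420],cv2.COLOR_RGB2BGR),None,fx=4,fy=4)); 
t=bot.camera("top"); measure(t)
E
```

```text
[ 0.54558319 -0.03159121  0.02631056] [1.79994098e+02 2.58474872e-03 9.43258659e+01] [ 0.67218405 -1.91406327  2.08923824]
rails yaw [np.float32(92.26), np.float32(94.03)] gap c-c 0.1139 t range [0.065  0.1112] z 0.0227 45
lane org [0.5399 0.0077] yaw 93.15
rack [0.538  0.0774] size 0.0856 0.0602 yaw 3.11 lane xy 0.0697 -0.002 rel yaw -90.04
```

View pics/c5.png

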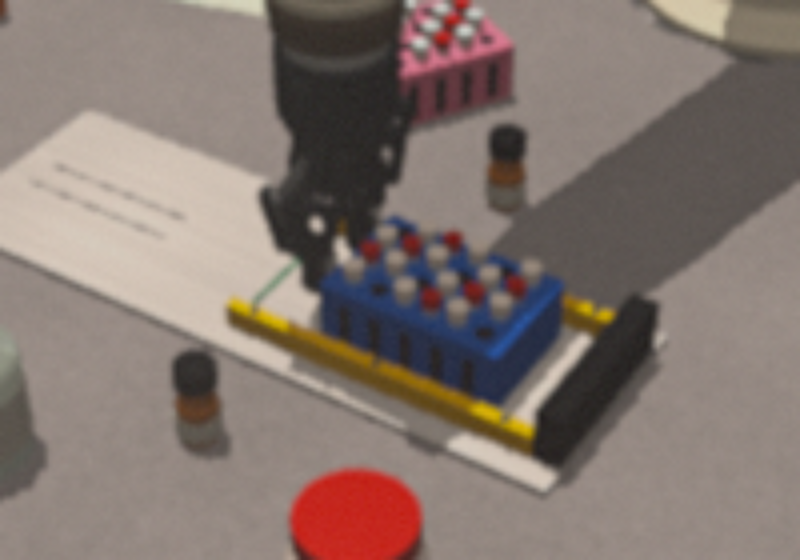

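The rack is between the rails, with a visible gap on each side and about 35 mm to the stop. Creeping the rest and watching the force.

Call:
play_rows(targets=[{"grip":130,"linear":[-0.05,0.7,0],"delta_rot":[0,0,0]},{"grip":130,"linear":[-0.1,1.4,0],"delta_rot":[0,0,0]},{"grip":130,"linear":[-0.15,2.0,0],"delta_rot":[0,0,0]},{"grip":130,"linear":[-0.19,2.5,0],"delta_rot":[0,0,0]},{"grip":130,"linear":[-0.22,2.9,0],"delta_rot":[0,0,0]},{"grip":130,"linear":[-0.24,3.2,0],"delta_rot":[0,0,0]},{"grip":130,"linear":[-0.25,3.4,0],"delta_rot":[0,0,0]},{"grip":130,"linear":[-0.26,3.5,0],"delta_rot":[0,0,0]},{"grip":130,"linear":[-0.26,3.5,0],"delta_rot":[0,0,0]}])

```text
time: 11.6
ee_pos: [0.5431, 0.0026, 0.0263]
tcp_rot: [180.0, -0.0, 94.3]
wrist_force: [0.6, 0.1, -1.1]
opening: 0.0417
grasp_force: 0.0
```

Call:
play_rows(targets=[{"grip":130,"linear":[-0.01,0.1,0],"delta_rot":[0,0,0]},{"grip":130,"linear":[-0.01,0.1,0],"delta_rot":[0,0,0]}])

```text
time: 11.8
ee_pos: [0.5431, 0.0027, 0.0264]
tcp_rot: [180.0, 0.1, 94.3]
wrist_force: [1.7, -4.9, -0.8]
opening: 0.0418
grasp_force: 2.5
```

Call:
play_rows(targets=[{"grip":130,"linear":[-0.01,0.1,0],"delta_rot":[0,0,0]},{"grip":130,"linear":[-0.01,0.1,0],"delta_rot":[0,0,0]}])

```text
time: 12.0
ee_pos: [0.5432, 0.0027, 0.0264]
tcp_rot: [180.0, 0.2, 94.2]
wrist_force: [2.3, -10.4, -0.9]
opening: 0.0417
grasp_force: 5.3
```

Force builds with no motion, so it is against the stop. Backing off, lifting, and checking.

Call:
play_rows(targets=[{"grip":130,"linear":[0.04,-0.7,0],"delta_rot":[0,0,0]},{"grip":130,"linear":[0.15,-2.0,0],"delta_rot":[0,0,0]},{"grip":130,"linear":[0.22,-3.0,0],"delta_rot":[0,0,0]},{"grip":130,"linear":[0.22,-3.0,3],"delta_rot":[0,0,0]},{"grip":130,"linear":[0.22,-3.0,7],"delta_rot":[0,0,0]},{"grip":130,"linear":[0.22,-3.0,11],"delta_rot":[0,0,0]},{"grip":200,"linear":[0.22,-3.0,15],"delta_rot":[0,0,0]},{"grip":255,"linear":[0.22,-6.0,17],"delta_rot":[0,0,0]},{"grip":255,"linear":[0.22,-11.0,17],"delta_rot":[0,0,0]},{"grip":255,"linear":[0.22,-16.0,17],"delta_rot":[0,0,0]}])

```text
time: 13.0
ee_pos: [0.5453, -0.1573, 0.1974]
tcp_rot: [179.9, 0.0, 94.4]
wrist_force: [0.5, 0.3, -1.4]
opening: -0.0002
grasp_force: 0.0
```

```bash
python3 - <<'E'
from h import *
o=bot.get_obs(); print(o["ee_pos"],o["tcp_rot"],o["wrist_force"],o["q"].round(1))
t=bot.camera("top"); org,d,n=measure(t)
c=cloud(t); hsv=cv2.cvtColor(t["color"],cv2.COLOR_RGB2HSV); X,Y,Z=[c[...,i] for i in range(3)]
g=(hsv[...,0]>40)&(hsv[...,0]<85)&(hsv[...,1]>110)&(abs(X-.51)<.06)&(abs(Y-.345)<.06)&(Z>.03)
print("green",c[g].mean(0),np.median(c[g][:,2]),g.sum(), (c[g].max(0)+c[g].min(0))/2, np.ptp(c[g],axis=0))
w=(abs(X-.52)<.08)&(abs(Y-.345)<.08)&(Z>.02)&(Z<.07); r=cv2.minAreaRect(c[w][:,:2].astype(np.float32)); print("console",r)
s=bot.camera("scene"); c=cloud(s); hsv=cv2.cvtColor(s["color"],cv2.COLOR_RGB2HSV); X,Y,Z=[c[...,i] for i in range(3)]
g=(hsv[...,0]>40)&(hsv[...,0]<85)&(hsv[...,1]>110)&(abs(X-.51)<.06)&(abs(Y-.345)<.06)&(Z>.047)
print("green scene",c[g].mean(0),(c[g].max(0)+c[g].min(0))/2, np.ptp(c[g],axis=0))
a=cv2.resize(cv2.cvtColor(t["color"][200:290,190:430],cv2.COLOR_RGB2BGR),(800,300)); b=cv2.resize(cv2.cvtColor(s["color"][210:330,230:480],cv2.COLOR_RGB2BGR),(625,300)); b=cv2.copyMakeBorder(b,0,0,0,175,cv2.BORDER_CONSTANT)
cv2.imwrite("pics/c6.png",np.vstack([a,b]))
E
```

```text
[ 0.54531149 -0.15725245  0.19744178] [1.79875005e+02 2.70574262e-02 9.43968609e+01] [ 0.52891577  0.31826495 -1.41899169] [-16.1   6.7   8.2  91.4   0.   69.5]
rails yaw [np.float32(93.82), np.float32(94.49)] gap c-c 0.1147 t range [-0.0397  0.1   ] z 0.0231 162
lane org [ 0.5453 -0.0404] yaw 94.16
rack [0.5374 0.0809] size 0.0954 0.134 yaw 93.91 lane xy 0.1216 -0.0009 rel yaw -0.24
green [0.50879127 0.35017661 0.05119365] 0.051496639553417545 68 [0.50868366 0.35121478 0.04896126] [0.02813607 0.02773954 0.01814427]
console ((0.5201705694198608, 0.3478388488292694), (0.08643948286771774, 0.07487510144710541), 77.98567199707031)
green scene [0.50957825 0.35234868 0.0493377 ] [0.51059276 0.35246358 0.04992367] [0.02770255 0.0265247  0.00562885]
```

View pics/c6.png

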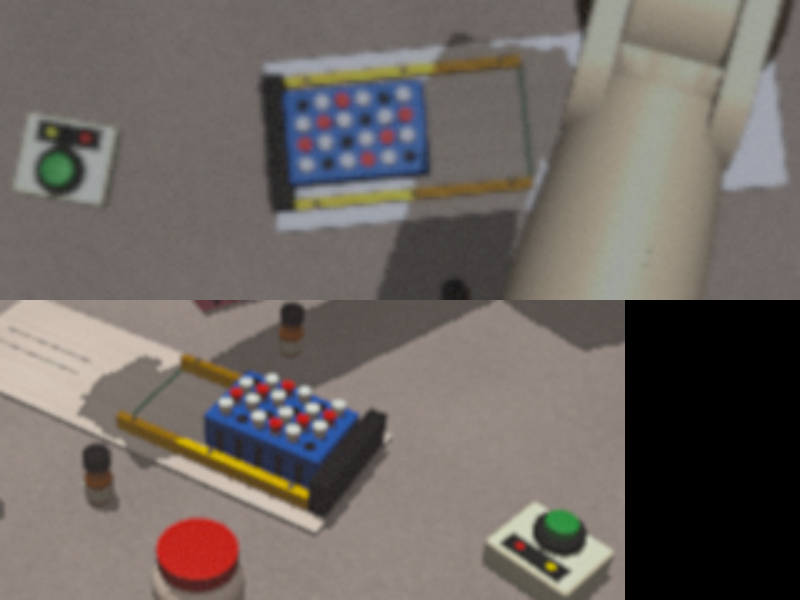

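The rack is flush against the stop in both views, with clear gaps to both rails (top row, 285–428 px). Button measured at (0.509, 0.351), 0.052 high. Moving above it.

Call:
play_rows(targets=[{"grip":255,"linear":[-0.3,5,0],"delta_rot":[0,0,0]},{"grip":255,"linear":[-0.6,10,0],"delta_rot":[0,0,0]},{"grip":255,"linear":[-1,15,0],"delta_rot":[0,0,0]},{"grip":255,"linear":[-1.4,20,0],"delta_rot":[0,0,0]},{"grip":255,"linear":[-1.8,25,0],"delta_rot":[0,0,0]},{"grip":255,"linear":[-2.1,30,0],"delta_rot":[0,0,0]},{"grip":255,"linear":[-2.5,35,0],"delta_rot":[0,0,0]},{"grip":255,"linear":[-2.9,40,0],"delta_rot":[0,0,0]},{"grip":255,"linear":[-3.3,45,0],"delta_rot":[0,0,0]},{"grip":255,"linear":[-3.6,49,0],"delta_rot":[0,0,0]}])

```text
time: 14.1
ee_pos: [0.5084, 0.3368, 0.1961]
tcp_rot: [-180.0, -0.0, 94.4]
wrist_force: [0.5, -1.1, -0.6]
opening: -0.0003
grasp_force: 0.0
```

Call:
play_rows(targets=[{"grip":255,"linear":[0,1.8,0],"delta_rot":[0,0,0]},{"grip":255,"linear":[0,1.8,-3],"delta_rot":[0,0,0]},{"grip":255,"linear":[0,1.8,-7],"delta_rot":[0,0,0]},{"grip":255,"linear":[0,1.8,-10],"delta_rot":[0,0,0]},{"grip":255,"linear":[0,1.8,-12],"delta_rot":[0,0,0]},{"grip":255,"linear":[0,1.8,-12.5],"delta_rot":[0,0,0]},{"grip":255,"linear":[0,1.8,-12.5],"delta_rot":[0,0,0]}])

```text
time: 14.8
ee_pos: [0.5089, 0.3521, 0.0709]
tcp_rot: [-179.9, 0.0, 94.3]
wrist_force: [-0.3, -0.1, 0.4]
opening: 0.0002
grasp_force: 0.0
```

Call:
play_rows(targets=[{"grip":255,"linear":[0,-0.1,-0.8],"delta_rot":[0,0,0]},{"grip":255,"linear":[0,-0.1,-1.5],"delta_rot":[0,0,0]},{"grip":255,"linear":[0,-0.1,-2.0],"delta_rot":[0,0,0]},{"grip":255,"linear":[0,-0.1,-2.3],"delta_rot":[0,0,0]},{"grip":255,"linear":[0,-0.1,-2.4],"delta_rot":[0,0,0]},{"grip":255,"linear":[0,-0.1,-2.4],"delta_rot":[0,0,0]},{"grip":255,"linear":[0,-0.1,-2.4],"delta_rot":[0,0,0]}])

```text
time: 15.5
ee_pos: [0.5092, 0.3516, 0.0478]
tcp_rot: [180.0, -0.0, 94.3]
wrist_force: [-0.1, 0.1, 4.1]
opening: -0.0001
grasp_force: 1.9
```

Call:
play_rows(targets=[{"grip":255,"linear":[0,0,-0.12],"delta_rot":[0,0,0]},{"grip":255,"linear":[0,0,-0.22],"delta_rot":[0,0,0]},{"grip":255,"linear":[0,0,-0.25],"delta_rot":[0,0,0]},{"grip":255,"linear":[0,0,-0.25],"delta_rot":[0,0,0]}])

```text
time: 15.9
ee_pos: [0.5093, 0.3516, 0.046]
tcp_rot: [179.9, -0.0, 94.3]
wrist_force: [-2.2, -2.1, 11.8]
opening: 0.0003
grasp_force: 5.6
```

Bottomed out: 6 mm of travel with the force jumping past 5 N. Releasing straight up.

Call:
play_rows(targets=[{"grip":255,"linear":[0,0,0.5],"delta_rot":[0,0,0]},{"grip":255,"linear":[0,0,2],"delta_rot":[0,0,0]},{"grip":255,"linear":[0,0,5],"delta_rot":[0,0,0]},{"grip":255,"linear":[0,0,9],"delta_rot":[0,0,0]},{"grip":255,"linear":[0,0,13],"delta_rot":[0,0,0]},{"grip":255,"linear":[0,0,15],"delta_rot":[0,0,0]},{"grip":255,"linear":[0,0,15],"delta_rot":[0,0,0]},{"grip":255,"linear":[0,0,15],"delta_rot":[0,0,0]}])

```text
time: 16.7
ee_pos: [0.509, 0.3516, 0.1948]
tcp_rot: [-180.0, -0.0, 94.3]
wrist_force: [-0.4, -0.7, -1.3]
opening: -0.0004
grasp_force: 0.0
```

```bash
python3 - <<'E'
from h import *
t=bot.camera("top"); measure(t)
s=bot.camera("scene"); save(s,"c7.png"); print(bot.get_obs()["ee_pos"])
E
```

```text
rails yaw [np.float32(94.3), np.float32(94.6)] gap c-c 0.1142 t range [-0.1159  0.0955] z 0.0233 266
lane org [ 0.5488 -0.0779] yaw 94.45
rack [0.5385 0.0812] size 0.0921 0.1344 yaw 94.08 lane xy 0.1594 -0.0021 rel yaw -0.37
[0.50855328 0.35121238 0.19329721]
```

View pics/c7.png

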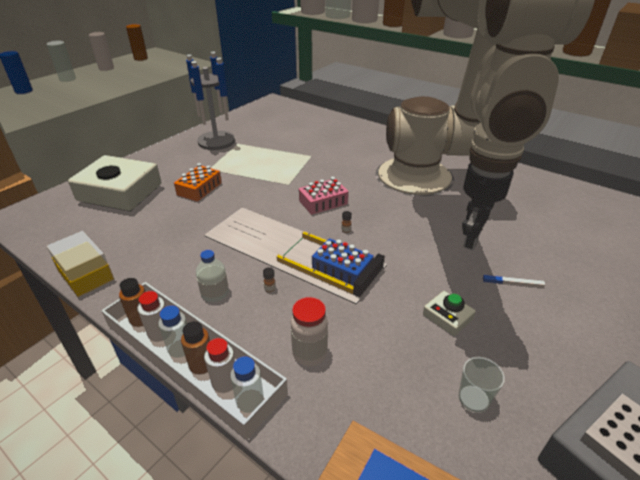

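The rack is home at (343,260), the button is released at (455,298), everything else is where it was, and the robot touches nothing. Handing in.

```bash
python3 -c "
from workcell import bot
print(bot.job_done())"
```

```text
the job is handed in; nothing more can be done
None
```

The blue rack is home against the end stop with clear gaps to both rails, the green button was then pressed fully down and released, nothing else looks moved in the last picture, and I handed the job in at about 17 s; no verdict was returned.

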